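# Feed a bridge carrier into the saddle press

## Robot

A 7-joint arm with a two-finger parallel gripper is mounted at the origin on the work surface. World frame = base frame: x ahead of the robot, y to its left, z up, the work surface at z = 0. Lengths are in m, angles in rad, forces in N, time in s.
With the tool pointing down it reaches from about 0.4 to 0.9 m from the base axis. Payload 5.5 kg.
Tool frame: the origin (TCP) lies at the very end of the fingers, on their centre line; the grasp point (between the pads) lies 19 mm behind it; y points along the fingers, z is the direction in which the jaws open and shut, and the axes are right-handed (so a half turn about y gives the same grasp; the last joint's range is limited). The gripper opens to 85 mm and grips with 20 to 120 N. Pads are 22 mm wide; open, the fingers measure 114 mm over their backs; the gripper's body (76 mm by 85 mm) begins 54 mm behind the grasp point. The pads swing forward as they close: fully open they stand 13 mm farther back than shut.
Start: joints at [1.395, 0.501, -0.427, 1.55, 0.221, 1.138, -0.21], TCP at [0.276, -0.588, 0.231] pointing down, gripper open.
Joint ranges: [-2.88, 2.88], [-0.31, 2.03], [-1.54, 1.56], [0.2, 2.42], [-1.41, 4.55], [0.19, 2.02], [-2.57, 2.57]. Speed limits (rad/s): [2.57, 2.57, 3.14, 3.14, 3.14, 3.14, 3.14].

## Interface

Orientations are given as a 3x3 rotation matrix whose columns are the frame's x, y, z axes.
In Python, from workcell import * gives the robot as it stands.
- The arm moves only by the shell command python3 -m crank 'ROWS' [FORCE]. ROWS is JSON, a list that holds one entry, the list of rows, each a list of 7 numbers: the shift along the world's x, y, z in m, then the turn, a rotation vector about the world's x, y, z in degrees, then the opening, from 0 (shut) to 1 (fully open). In form: [[[dx, dy, dz, ax, ay, az, gripper], ...]]. A call has 1 to 20 rows; each row is the pose to reach, as a shift and turn from the pose commanded when the call began; what a row does not reach only later rows make up. A row lasts 1/8 s, in which the tool goes at most 62.5 mm and 10.7 degrees, less where a joint would pass 70% of its speed; a pose out of reach is approached as far as the arm can. A call with a gripper value outside its range is refused whole. The fingers move at their own pace and stop on an object; FORCE is the grip in N (left out, the last holds). Time passes only in rows, so rows that repeat a pose let the fingers close. It gives the time, the measured TCP pose, the force and the opening at its end, in the units of the state.
- sense(): the state, without advancing time (a new reading comes with each control period).
- snapshot(name): name is "side" or "top" or "wrist"; returns a dict with "frame" (400x640x3 uint8, blue, green, red), "fov_y" (degrees; the focal length in pixels is half the picture's height over the tangent of half this angle, whatever the lens; pixels are square), "cx", "cy" (the principal point, pixels), "xyz" and "orientation" of the camera in the world; the wrist camera has in their place "hand_eye" (4x4, takes a point from camera to tool coordinates, whose origin is the TCP and whose axes are the tool frame's). Camera axes: x right, y up, looking along -z (the intrinsics and any distortion apply to the point x, -y, -z); pixel columns grow to the right and rows downward; lengths in m; the calibration is good to about 2 mm. The wrist camera is an equidistant fisheye: a pixel r from the principal point sees the ray r / f radians off the axis. A picture is of the moment at which its call begins: read the wrist's pose just before it. There is no depth.
- sign_off(): hands the job in, once; it reports no verdict.
Trained networks look in the newest picture that a camera, given by its name, has taken for a name from the list of things; names that differ only in an ending like _2 or _b are one class to them, and where a whole thing is asked for, a point or a joint stands for the part that bears it (a point fixed in the world has none). Each returns a list of dicts, best first, with "p" (0 to 1); they miss things now and then, are a little off and sometimes report something else, mostly with a low value. They report only what shows in the picture. A call takes as long as a camera call.
- search_frame(camera, name): "pixel" ([column, row] in pixels, amid what is visible of it).
- pinpoint(camera, name): "pixel" ([column, row] in pixels: a listed point, or the origin of a listed thing).
The state is a dict: "time": time; "joints": joint angles; "joint_vel": joint speeds; "joint_torque": joint torques, N m; "position": TCP position; "tool_rot": TCP orientation; "contact_force": force on the tool from outside, world axes, zero at the start; "ft_torque": the same for the moment, N m; "finger_gap": finger opening in m.
Only numpy, scipy, OpenCV 4.12 (cv2) and the standard library are available. Lean on these libraries where they do the work, as an engineer would, in place of code of your own. Each camera call takes 0.05 s, during which the arm holds its last target.

## Task

Lift the press's yellow drop guard by the red grip of its slotted bar and hook the bar's slot over the red catch pin, so that the guard stays up by itself. Then push the carrier with the ukulele bridge along its rail, in under the press, to its first station, where the spring plunger clicks into the first notch, and leave it there. Let go of everything, with the guard still hooked up, and leave the other things on the bench where they are.

Things in the scene. Friction and masses are not known exactly. Their poses are not given: they have to be found in the camera images.
- press: Green and steel bench press, fixed. Origin: on the bench in the guard's plane, midway between its posts; z up, y along the rail into the press, x across. Bed 200 mm wide (x), 12 thick, y -400 to 200 mm. Guard posts 16 x 30 mm at x = -86 (160 high) and x = 86 mm (198 high). Press head at y 60 to 120 mm, 186 high. All x, y, z here are the press's axes.
- guard (a joint): Height (m) of the yellow-framed clear drop guard (150 mm wide, 68 tall, 9 thick) that slides straight up in the plane y = 0: 0 = down, lower edge 34 mm above the bench, blocking the carrier; 0.058 = upper stop; hooked up about 0.045. Falls when let go unless hooked (with bar about 0.5 kg). The carrier passes below it from 0.03 on.
- bar (a joint): Lean (rad) of the steel slotted bar hinged on the guard's top; swings in the guard's plane: 0 upright, positive = top towards +x, range -0.40 to 0.60. Stiff hinge: it stays where left. Starts at -0.35 to -0.2; hooked about 0.3. At -0.2 or less the bar clears the catch pin while the guard goes up; upright it catches.
- bar_pivot (a point): Axis of the bar's hinge on the guard's top edge, in the bar's middle plane (x = -20 mm, y = -16 mm, 100 mm above the bench at guard 0). Rises with the guard.
- bar_grip (a point): Centre of the red barrel grip at the top of the bar, 115 mm from the hinge axis: a cylinder of 22 mm diameter, 24 mm long, lying along y, turning with the bar. Can be pinched from above on its flat ends (24 mm wide). Below it the bar is a strip 6 mm thick (y), 9 mm wide.
- bar_slot (a point): Seat of the bar's slot, 45 mm up the bar from the hinge, 3 mm to +x of the line hinge to grip: the pin's axis lies within 3 mm of it when hooked. The slot opens to +x: inner wall 5 mm to -x, top edge 3.5 mm above, foot 21.5 mm below. A 5 mm tooth hangs from the top edge 7 to 13 mm to +x. The pin enters below the tooth, 6 to 18 mm below the seat; then lower the bar onto it.
- catch_pin_mid (a point): Red catch pin, 7 mm diameter, fixed to the press, lying along y: the point of its axis in the bar's middle plane (x = -4.8 mm, 187 mm above the bench). It sticks out 22 mm to -y from a steel bracket coming from the +x guard post.
- carrier (a joint): Travel (m) of the plywood carrier along the rail into the press (+y): 0 outer end, 0.245 inner end. Starts at 0 to 0.07. First station 0.200; the second, not wanted, 0.235. There a spring ball drops into a notch of the carrier's edge and centres it: pulls in from about 3 mm, and about 5 N more pushes it out again. Elsewhere the carrier stays where left; sliding takes 1 to 3 N.
- carrier_handle (a point): On the axis of the carrier's black upright handle, 85 mm above the bench; a cylinder of 26 mm diameter from 44 mm (the deck) to 104 mm above the bench. Deck 100 mm wide, reaching 230 mm ahead (+y) and 60 mm behind; on its front end a dark bridge with white saddle, 58 mm high. White lines on the deck, level with the handle and 35 mm behind it, mark notch one and two.
- station (a point): Where carrier_handle is when the carrier sits in its first station, 115 mm before the guard (y = -115 mm): the white line level with the handle then meets the red pointer line on the plunger's aluminium housing (x 65 to 99 mm, y -130 to -100 mm, 54 mm high).
- try_square: Bystander: try square, wooden stock 100 mm, steel blade 150 mm, lying flat on the bench. Origin on the bench near the stock.
- glue_bottle: Bystander: white glue bottle, 52 mm diameter, 130 mm high, standing; origin under its centre.
- sanding_block: Bystander: wooden sanding block 65 x 110 x 28 mm with cork sole; origin under its centre.

How it is judged:
On the way, in this order (a step that is already met when the one before it is completed fails the run):
1. the guard hangs on the catch pin by its bar's slot, let go by the robot (value of joint guard above 0.038 m and value of joint bar above 0.2 rad and distance between bar_slot and catch_pin_mid below 0.008 m and contact force between bar and the arm below 0.3 N and contact force between each of bar, guard and the fingers below 0.3 N), for 0.3 s.
2. the carrier sits in the first station's detent (value of joint carrier between 0.197 and 0.203 m), for 0.2 s.
At the end, for the whole second after the job is handed in: The guard hangs by its bar's slot on the catch pin (guard raised more than 38 mm, bar leaning more than 0.2 rad to +x, slot seat within 8 mm of the pin's axis), and the carrier rests within 3 mm of its first station (all of step 2 and value of joint guard above 0.038 m and value of joint bar above 0.2 rad and distance between bar_slot and catch_pin_mid below 0.008 m and velocity of joint carrier between -0.005 and 0.005 m/s); the robot touches nothing.
It fails at once if the try square was pushed away (over 30 mm) (distance of try_square from where it was at the start of the episode above 0.03 m).
It fails at once if the glue bottle was pushed away (over 30 mm) or tipped (distance of glue_bottle from where it was at the start of the episode above 0.03 m or angle between glue_bottle's own z axis and vertical above 0.4 rad).
It fails at once if the sanding block was pushed away (over 30 mm) (distance of sanding_block from where it was at the start of the episode above 0.03 m).
It also fails if it takes over 61 s, if anything falls off the work surface, if the arm or the gripper's body presses on something with over 40 N, if the wrist force passes 120 N, or if a joint passes its speed limit or range.

## Working session

There is one attempt and no reset: what is moved stays moved. The work goes in short steps, Python scripts to look and compute and a shell command to move; the robot and the scene stay as the last step left them, time stands still between calls to the robot, and variables do not carry over. Pictures are saved under pics/ and viewed, and the job is handed in when it is done.

```bash
ls; mkdir -p pics; python3 - <<'E'
from workcell import *
import cv2, numpy as np
s=sense()
for k in s: print(k, np.round(s[k],3).tolist())
for n in ["side","top","wrist"]:
    d=snapshot(n); cv2.imwrite(f"pics/{n}0.png",d["frame"])
    print(n,{k:np.round(v,4).tolist() for k,v in d.items() if k!="frame"})
    for t in ["press","bar_pivot","bar_grip","bar_slot","catch_pin_mid","carrier_handle","station","try_square","glue_bottle","sanding_block"]:
        r=pinpoint(n,t)[:2]
        print(t,[(np.round(q["pixel"],1).tolist(),round(q["p"],2)) for q in r])
E
```

```text
pics
time 0.0
joints [1.395, 0.502, -0.427, 1.551, 0.221, 1.138, -0.21]
joint_vel [0.0, -0.001, -0.001, 0.001, 0.002, -0.001, 0.0]
joint_torque [0.0, -56.954, -5.816, -28.094, 0.011, 0.012, 0.0]
position [0.276, -0.588, 0.23]
tool_rot [[-0.905, -0.001, 0.425], [-0.425, 0.002, -0.905], [-0.0, -1.0, -0.002]]
contact_force [-0.475, 0.401, 0.742]
ft_torque [0.055, -0.051, -0.023]
finger_gap 0.085
side {'fov_y': 56.4954, 'cx': 319.2545, 'cy': 192.2806, 'xyz': [0.4702, -0.458, 0.8614], 'orientation': [[0.974, 0.1792, -0.1387], [-0.2262, 0.7356, -0.6385], [-0.0124, 0.6533, 0.757]]}
press [([287.0, 239.6], 0.89)]
bar_pivot [([278.2, 227.0], 0.85)]
bar_grip [([257.0, 202.5], 0.65)]
bar_slot [([269.0, 218.1], 0.67)]
catch_pin_mid [([279.0, 206.4], 0.98)]
carrier_handle [([286.6, 329.8], 0.74)]
station [([286.3, 265.3], 0.72)]
try_square [([256.5, 199.8], 0.71), ([354.2, 277.9], 0.7)]
glue_bottle [([345.9, 204.1], 0.81), ([286.5, 329.8], 0.65)]
sanding_block [([279.3, 161.2], 0.7)]
top {'fov_y': 43.9912, 'cx': 315.3424, 'cy': 203.7703, 'xyz': [0.3915, 0.1274, 1.2007], 'orientation': [[-0.0122, 0.9828, -0.1842], [-0.9998, -0.0152, -0.0146], [-0.0172, 0.184, 0.9828]]}
press [([328.2, 249.3], 0.86)]
bar_pivot [([339.7, 255.5], 0.53)]
bar_grip [([333.2, 276.1], 0.69)]
bar_slot [([335.6, 255.5], 0.71), ([337.3, 261.1], 0.46)]
catch_pin_mid [([339.1, 242.1], 0.98)]
carrier_handle [([443.8, 266.9], 0.7)]
station [([378.5, 252.3], 0.88)]
try_square [([384.4, 191.7], 0.7)]
glue_bottle [([290.0, 174.8], 0.58)]
sanding_block [([199.0, 242.4], 0.69)]
wrist {'fov_y': 65.7065, 'cx': 317.398, 'cy': 202.2891, 'hand_eye': [[0.0006, -0.9607, -0.2777, -0.0706], [0.0009, 0.2777, -0.9607, -0.1434], [1.0, 0.0003, 0.001, 0.0002], [0.0, 0.0, 0.0, 1.0]]}
press []
bar_pivot []
bar_grip []
bar_slot []
catch_pin_mid []
carrier_handle []
station []
try_square []
glue_bottle []
sanding_block []
```

View pics/side0.png

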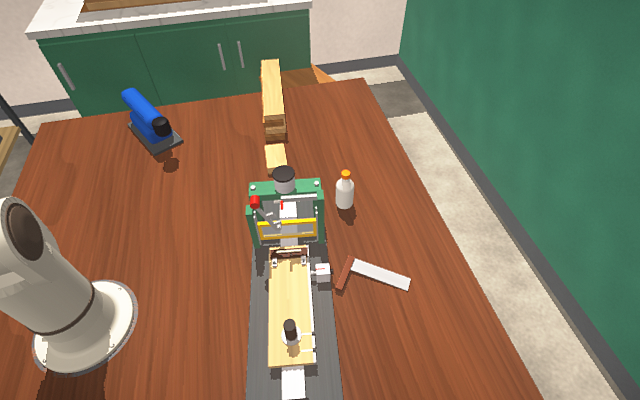

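View pics/top0.png

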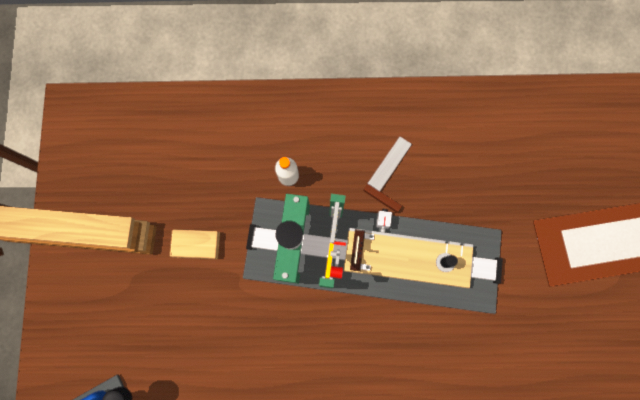

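```bash
cat > h.py <<'E'
import numpy as np, cv2
from scipy.optimize import least_squares
from workcell import *
def proj(d,P):
    R=np.array(d["orientation"]);t=np.array(d["xyz"]);f=200/np.tan(np.radians(d["fov_y"]/2))
    q=(np.atleast_2d(P)-t)@R
    return np.c_[d["cx"]+f*q[:,0]/-q[:,2], d["cy"]-f*q[:,1]/-q[:,2]]
def wproj(d,s,P):
    H=np.array(d["hand_eye"]);R=np.array(s["tool_rot"]);p=np.array(s["position"])
    q=(np.atleast_2d(P)-p)@R; q=(q-H[:3,3])@H[:3,:3]
    f=200/np.tan(np.radians(d["fov_y"]/2))
    x,y,z=q[:,0],-q[:,1],-q[:,2]; r=np.hypot(x,y); th=np.arctan2(r,z)
    return np.c_[d["cx"]+f*th*x/r, d["cy"]+f*th*y/r]
def W(pose,p):
    x,y,a=pose; c,s=np.cos(a),np.sin(a)
    p=np.atleast_2d(p); return np.c_[x+c*p[:,0]-s*p[:,1], y+s*p[:,0]+c*p[:,1], p[:,2]]
def grip(g,b,L=.115,o=0): # point L up the bar, o to +x
    return [-.02+L*np.sin(b)+o*np.cos(b), -.016, .1+g+L*np.cos(b)-o*np.sin(b)]
PIN=[-.0048,-.016,.187]
def model(v,g=0):
    x,y,a,c,b=v
    return {"press":W((x,y,a),[0,0,0])[0],"bar_pivot":W((x,y,a),[-.02,-.016,.1+g])[0],"bar_grip":W((x,y,a),grip(g,b))[0],
     "bar_slot":W((x,y,a),grip(g,b,.045,.003))[0],"catch_pin_mid":W((x,y,a),PIN)[0],"carrier_handle":W((x,y,a),[0,-.315+c,.085])[0],"station":W((x,y,a),[0,-.115,.085])[0]}
E
python3 - <<'E'
from h import *
obs=[];C={}
for n in ["side","top"]:
    C[n]=snapshot(n)
    for t in ["press","bar_pivot","bar_grip","bar_slot","catch_pin_mid","carrier_handle","station"]:
        r=pinpoint(n,t)
        if r: obs.append((n,t,np.array(r[0]["pixel"]),r[0]["p"]))
def res(v):
    m=model(v); return np.concatenate([(proj(C[n],m[t])[0]-px)*p for n,t,px,p in obs])
best=min((least_squares(res,[.38,.1,a,.03,-.3],loss="soft_l1") for a in np.arange(-3,3.1,.5)),key=lambda r:r.cost)
print(best.cost,best.x)
m=model(best.x)
for n,t,px,p in obs: print(n,t,px.round(1),(proj(C[n],m[t])[0]-px).round(1),round(p,2))
for t in m: print(t,m[t].round(4))
for n in C:
    im=cv2.resize(C[n]["frame"],None,fx=2,fy=2)
    for t in m:
        q=proj(C[n],m[t])[0]*2; cv2.drawMarker(im,tuple(int(v) for v in q),(255,0,255),0,12,1)
    q=proj(C[n],m["bar_pivot"])[0]*2; im=im[max(0,int(q[1])-200):][:500,max(0,int(q[0])-250):][:,:600]
    cv2.imwrite(f"pics/fit_{n}.png",im)
E
```

```text
72.26376807849167 [ 0.50460904  0.1093376  -0.15667777  0.0424932  -0.4159057 ]
side press [354.6 279.4] [-66.1 -36.3] 0.61
side bar_pivot [277.1 223. ] [0.6 4.1] 0.73
side bar_grip [253.8 201.8] [-1.  -0.2] 0.68
side bar_slot [270.  220.3] [-0.4 -3. ] 0.88
side catch_pin_mid [279.5 205.1] [ 1.1 -0.2] 0.72
side carrier_handle [289.  331.8] [-1.2 -0.9] 0.81
side station [287.5 263.9] [-0.8  0.5] 0.8
top press [332.  249.1] [-1.3 -0.2] 0.95
top bar_pivot [336.3 253.8] [0.9 0.8] 0.7
top bar_grip [332.9 274.4] [ 2.5 -1.1] 0.5
top bar_slot [340.1 260.4] [-3.3 -0.3] 0.61
top catch_pin_mid [339.1 244. ] [ 0.2 -0.3] 0.97
top carrier_handle [448.9 264.4] [ 3.3 -1.7] 0.65
top station [379.3 253.3] [ 2.6 -0.7] 0.77
press [0.5046 0.1093 0.    ]
bar_pivot [0.4824 0.0967 0.1   ]
bar_grip [0.4365 0.1039 0.2052]
bar_slot [0.4671 0.0991 0.1424]
catch_pin_mid [0.4974 0.0943 0.187 ]
carrier_handle [ 0.4621 -0.1598  0.085 ]
station [ 0.4867 -0.0043  0.085 ]
```

View pics/fit_side.png

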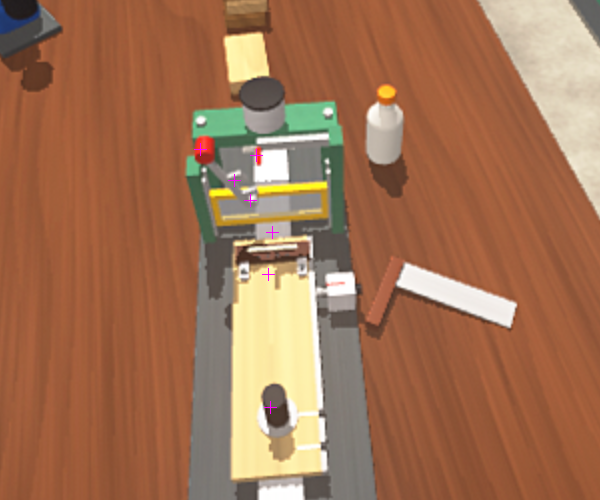

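View pics/fit_top.png

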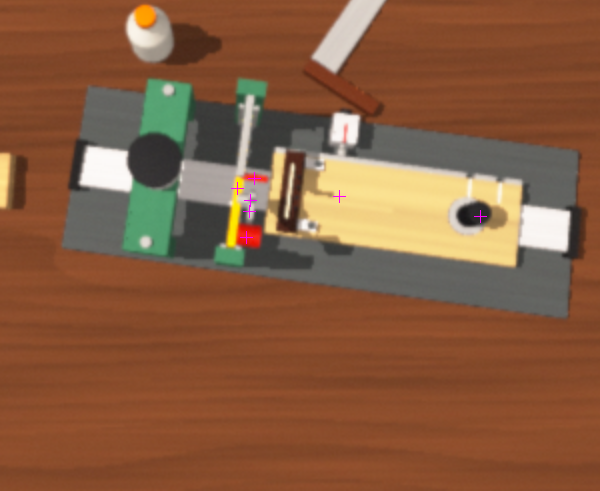

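Fit views agree: grip, pin, pivot and handle markers lie on their parts. Moving to a wrist view above the guard.

```bash
python3 -m crank '[[[0.02,0.05,0.06,0,0,-5,0.6],[0.05,0.1,0.11,0,0,-10,0.6],[0.07,0.15,0.13,0,0,-15,0.6],[0.09,0.2,0.13,0,0,-20,0.6],[0.1,0.25,0.13,0,0,-25,0.6],[0.12,0.3,0.13,0,0,-30,0.6],[0.13,0.35,0.13,0,0,-34,0.6],[0.14,0.4,0.13,0,0,-34,0.6],[0.15,0.45,0.13,0,0,-34,0.6],[0.16,0.5,0.13,0,0,-34,0.6],[0.17,0.55,0.13,0,0,-34,0.6],[0.184,0.6,0.13,0,0,-34,0.6],[0.184,0.618,0.13,0,0,-34,0.6],[0.184,0.618,0.13,0,0,-34,0.6],[0.184,0.618,0.13,0,0,-34,0.6]]]'
cat > fit.py <<'E'
from h import *
import sys
def observe(names,cams=("side","top","wrist")):
    obs=[];C={};s=None
    for n in cams:
        if n=="wrist": s=sense()
        C[n]=snapshot(n)
        for t in names:
            r=pinpoint(n,t)
            if r and r[0]["p"]>.45: obs.append((n,t,np.array(r[0]["pixel"]),r[0]["p"]))
    return obs,C,s
def pj(C,s,n,P): return (wproj(C[n],s,P) if n=="wrist" else proj(C[n],P))
E
python3 - <<'E'
from fit import *
obs,C,s=observe(["press","bar_pivot","bar_grip","bar_slot","catch_pin_mid","carrier_handle","station"])
print(s["position"].__repr__(), np.round(s["tool_rot"],3).tolist(),s["contact_force"])
def res(v):
    m=model(v); return np.concatenate([(pj(C,s,n,m[t])[0]-px)*p for n,t,px,p in obs])
b=least_squares(res,[.5046,.1093,-.157,.0425,-.35],loss="soft_l1")
print(b.cost,b.x.round(4)); m=model(b.x)
for n,t,px,p in obs: print(n,t,px.round(1),(pj(C,s,n,m[t])[0]-px).round(1),round(p,2))
for t in m: print(t,m[t].round(4))
im=C["wrist"]["frame"].copy()
for t in m:
    q=pj(C,s,"wrist",m[t])[0]; cv2.drawMarker(im,tuple(int(round(v)) for v in q),(255,0,255),0,10,1)
cv2.imwrite("pics/w1.png",im)
E
```

```text
time: 4.32
position: [0.4601, 0.0283, 0.3612]
tool_rot: [[-0.988, -0.0, -0.155], [0.155, -0.001, -0.988], [0.0, -1.0, 0.001]]
contact_force: [-0.6, -0.2, -0.3]
finger_gap: 0.0514
array([0.46018688, 0.02962789, 0.36130894]) [[-0.988, 0.0, -0.154], [0.154, -0.0, -0.988], [-0.0, -1.0, 0.0]] [-0.72860131 -0.97258417  1.0718842 ]
23.15172198598874 [ 0.5069  0.1089 -0.1602  0.0472 -0.4365]
side press [289.1 242.6] [0.3 0.5] 0.91
side bar_pivot [277.4 224.9] [1.2 2.2] 0.53
side bar_grip [255.4 199.9] [-2.4  2. ] 0.86
side bar_slot [271.7 218.6] [-1.5 -1.2] 0.54
side catch_pin_mid [282.1 205.5] [-0.5 -0.6] 0.82
side carrier_handle [285.  328.6] [3.4 0.1] 0.94
side station [290.6 265.5] [-3.1 -1.1] 0.91
top press [332.6 249.4] [-1.7 -1.5] 0.84
top bar_pivot [336.  254.6] [ 1.4 -1. ] 0.51
top bar_grip [333.8 276.3] [ 1.6 -3. ] 0.66
top bar_slot [340.1 262.4] [-3.3 -2.9] 0.5
top catch_pin_mid [339.6 242.7] [-0.1 -0.1] 0.87
top station [379.7 251.5] [2.4 0.2] 0.83
wrist press [261.6 138.6] [ 3.7 -0.4] 0.76
wrist bar_pivot [268.5 159.3] [-3.4 -0.6] 0.83
wrist bar_grip [249.6 219.8] [ 1.  -0.5] 0.92
wrist bar_slot [261.6 175.1] [-1.8  1.9] 0.59
wrist catch_pin_mid [252.8 155. ] [-1.7  1.1] 0.88
wrist carrier_handle [444.8 144. ] [-0.1  2.5] 0.76
wrist station [338.4 142.9] [ 0.9 -0.3] 0.97
press [0.5069 0.1089 0.    ]
bar_pivot [0.4846 0.0962 0.1   ]
bar_grip [0.4366 0.104  0.2042]
bar_slot [0.4685 0.0988 0.142 ]
catch_pin_mid [0.4996 0.0938 0.187 ]
carrier_handle [ 0.4642 -0.1555  0.085 ]
station [ 0.4886 -0.0047  0.085 ]
```

View pics/w1.png

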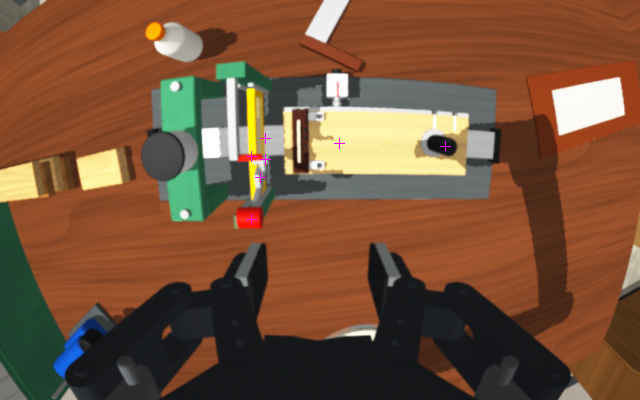

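```bash
cat > red.py <<'E'
from fit import *
def reds(im):
    hsv=cv2.cvtColor(im,cv2.COLOR_BGR2HSV)
    m=((hsv[...,0]<6)|(hsv[...,0]>174))&(hsv[...,1]>190)&(hsv[...,2]>90)
    n,l,st,c=cv2.connectedComponentsWithStats(m.astype(np.uint8))
    return [(st[i].tolist(),c[i].round(1).tolist()) for i in range(1,n) if st[i,4]>8]
E
python3 - <<'E'
from red import *
for n in ["side","top","wrist"]: 
    s=sense();d=snapshot(n); print(n,reds(d["frame"]))
    if n!="wrist":
        im=cv2.resize(d["frame"][180:260,230:360] if n=="side" else d["frame"][210:300,280:410],None,fx=5,fy=5,interpolation=2)
    else: im=cv2.resize(d["frame"][60:240,140:300],None,fx=4,fy=3.3,interpolation=2); im=cv2.resize(d["frame"][60:240,140:300],None,fx=3.3,fy=3.3,interpolation=2)
    cv2.imwrite(f"pics/z_{n}.png",im)
E
```

```text
side [([250, 195, 9, 14, 100], [254.1, 201.7]), ([281, 201, 2, 8, 15], [281.5, 204.6])]
top [([334, 242, 10, 3, 22], [338.8, 243.0]), ([331, 267, 12, 11, 118], [336.4, 271.8])]
wrist [([238, 154, 24, 8, 114], [248.9, 157.2]), ([236, 207, 27, 22, 533], [249.3, 217.8])]
```

View pics/z_wrist.png

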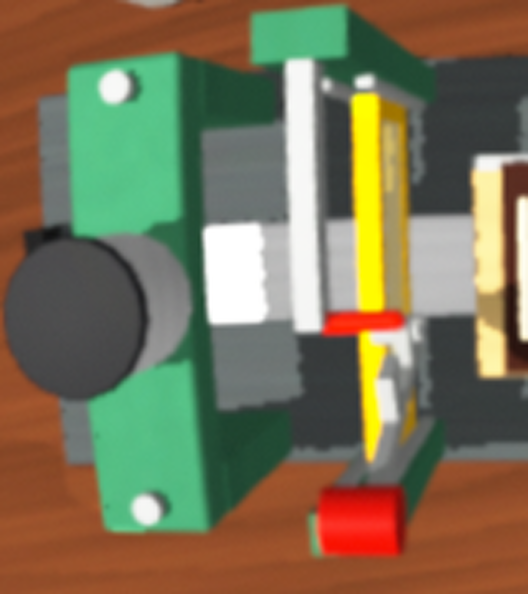

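View pics/z_side.png

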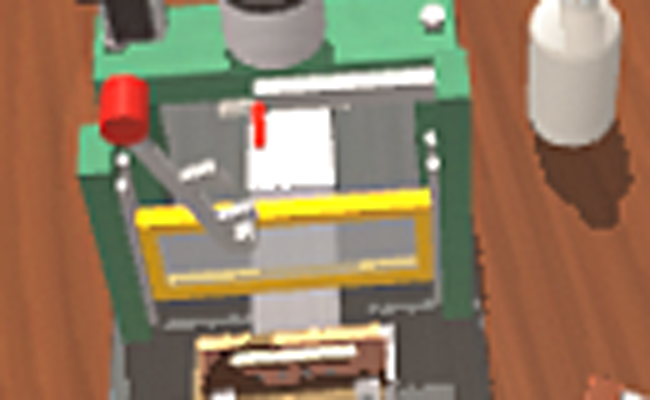

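```bash
python3 - <<'E'
from red import *
C={n:snapshot(n) for n in ["side","top","wrist"]}; s=sense()
O={"grip":dict(side=(254.1,201.7),top=(336.4,271.8),wrist=(249.3,217.8)),"pin":dict(side=(281.5,204.6),top=(338.8,243),wrist=(249.5,157.2))}
for k,o in O.items():
    for cams in (["side","top","wrist"],["side","top"],["side","wrist"],["top","wrist"]):
        r=least_squares(lambda P:np.concatenate([pj(C,s,n,P)[0]-o[n] for n in cams]),[.45,.1,.2])
        print(k,cams,r.x.round(4),r.fun.round(1))
# cyl model fit: pose from pin+grip silhouettes using fit with bounds
obs=[(n,t,np.array(px),3) for t,k in (("bar_grip","grip"),("catch_pin_mid","pin")) for n,px in O[k].items()]
ex,_,_=observe(["press","bar_pivot","bar_slot","carrier_handle","station"])
obs+=ex
def res(v):
    m=model(v); m["bar_grip"]=m["bar_grip"]+[0.001,-.0,.006]; return np.concatenate([(pj(C,s,n,m[t])[0]-px)*p for n,t,px,p in obs])
b=least_squares(res,[.5046,.1093,-.157,.0425,-.34],loss="soft_l1")
print(b.cost,b.x.round(4)); m=model(b.x)
for (n,t,px,p),_ in zip(obs,range(99)): print(n,t,px.round(1),(pj(C,s,n,m[t])[0]-px).round(1))
print(m)
E
```

```text
grip ['side', 'top', 'wrist'] [0.4394 0.1035 0.2068] [-0.1 -0.6 -0.8  0.   0.6 -0.1]
grip ['side', 'top'] [0.4394 0.102  0.2065] [ 0. -0.  0.  0.]
grip ['side', 'wrist'] [0.4385 0.1051 0.2035] [-0.3 -0.1  0.  -0.2]
grip ['top', 'wrist'] [0.4401 0.1031 0.2101] [-0.5 -0.4  0.3  0.2]
pin ['side', 'top', 'wrist'] [0.499  0.0957 0.1865] [-0.3 -0.1 -0.2 -0.   0.1 -0.1]
pin ['side', 'top'] [0.4993 0.0954 0.1862] [-0.2  0.1 -0.  -0.2]
pin ['side', 'wrist'] [0.4989 0.0959 0.1859] [-0.3 -0.   0.  -0.2]
pin ['top', 'wrist'] [0.4989 0.0955 0.1878] [-0.1 -0.1  0.   0. ]
25.762227478075587 [ 0.5056  0.1104 -0.1324  0.0491 -0.3997]
side bar_grip [254.1 201.7] [-0.  -0.2]
top bar_grip [336.4 271.8] [-0.6  0.1]
wrist bar_grip [249.3 217.8] [ 1.3 -0.4]
side catch_pin_mid [281.5 204.6] [-0.4 -0.1]
top catch_pin_mid [338.8 243. ] [0.1 0.1]
wrist catch_pin_mid [249.5 157.2] [0.6 0. ]
side press [287.3 239.5] [1.5 3.3]
side bar_pivot [275.4 225.3] [2.7 1.6]
side bar_slot [273.5 216.6] [-3.2  0.5]
side carrier_handle [290.6 329.1] [ 0.6 -2.2]
side station [287.6 264.2] [ 0.6 -0.3]
top press [331.1 248. ] [-0.8  0.5]
top bar_pivot [336. 256.] [ 1. -2.]
top bar_slot [340.2 260.9] [-3.5 -1.7]
top station [378.5 255.5] [ 3.1 -4.6]
wrist press [262.3 140.4] [ 2.2 -1.2]
wrist bar_slot [260.8 177.6] [-1.4 -0.8]
wrist carrier_handle [442.4 143.3] [ 0.4 -1. ]
wrist station [336.5 143. ] [ 1.8 -1.5]
{'press': array([0.50559281, 0.11035599, 0.        ]), 'bar_pivot': array([0.48365575, 0.09713612, 0.1       ]), 'bar_grip': array([0.43929214, 0.10304406, 0.20593378]), 'bar_slot': array([0.46903538, 0.09908312, 0.14261988]), 'catch_pin_mid': array([0.49872273, 0.09512963, 0.187     ]), 'carrier_handle': array([ 0.47049858, -0.15317182,  0.085     ]), 'station': array([ 0.49041218, -0.00363764,  0.085     ])}
```

```bash
python3 - <<'E'
from red import *
d=snapshot("top"); 
im=cv2.resize(d["frame"][190:320,235:510],None,fx=2.9,fy=2.9,interpolation=cv2.INTER_CUBIC); cv2.imwrite("pics/bed.png",im)
px=np.array([[90,87],[578,150],[568,318],[62,248]])/2+[424/2,309/2]
cor=np.array([[.1,.2,.012],[.1,-.4,.012],[-.1,-.4,.012],[-.1,.2,.012]])
r=least_squares(lambda v:(proj(d,W(v,cor))-px).ravel(),[.5,.1,-.14]); print(r.x.round(4),r.fun.round(1))
E
```

```text
[ 0.5044  0.1075 -0.1471] [-1.1 -0.7  1.  -0.1  0.3  0.3 -0.2  0.4]
```

View pics/bed.png

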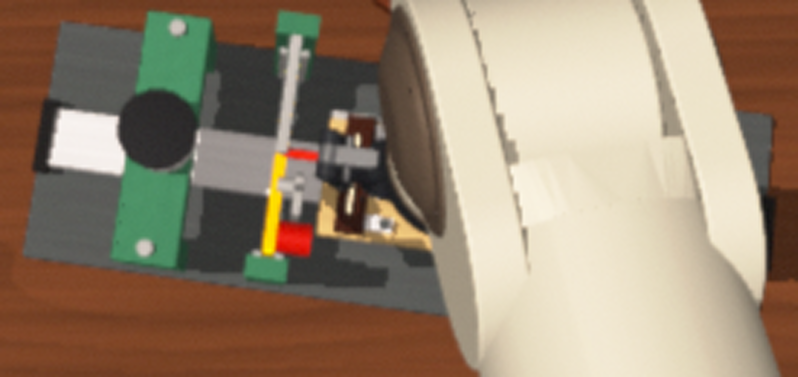

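```bash
python3 -m crank '[[[-0.01,0.035,-0.03,0,0,0,0.6],[-0.019,0.074,-0.06,0,0,0,0.6],[-0.019,0.074,-0.09,0,0,0,0.6],[-0.019,0.074,-0.11,0,0,0,0.6],[-0.019,0.074,-0.11,0,0,0,0.6],[-0.019,0.074,-0.11,0,0,0,0.6]]]'
python3 - <<'E'
from red import *
s=sense(); C={}
for n in ["side","wrist"]:
    C[n]=snapshot(n); print(n,reds(C[n]["frame"]))
    for t in ["bar_grip"]: print(pinpoint(n,t)[:1])
cv2.imwrite("pics/w2.png",C["wrist"]["frame"])
print(s["position"],s["contact_force"])
for P in ([.4405,.1035,.205],[.445,.1035,.207]): print(pj(C,s,"wrist",P),proj(C["side"],P))
E
```

```text
time: 7.52
position: [0.4418, 0.1038, 0.2521]
tool_rot: [[-0.988, 0.001, -0.154], [0.154, 0.0, -0.988], [-0.001, -1.0, -0.001]]
contact_force: [0.7, 0.2, 0.8]
finger_gap: 0.0512
side [([250, 196, 9, 13, 87], [254.2, 202.6]), ([281, 201, 2, 8, 15], [281.5, 204.6])]
[{'pixel': [255.3, 201.4], 'p': 0.79}]
wrist [([299, 130, 38, 10, 296], [317.9, 134.6]), ([299, 213, 39, 34, 1274], [318.2, 229.7])]
[{'pixel': [315.5, 231.5], 'p': 0.56}]
[0.44175742 0.10378681 0.25209316] [0.6613145  0.16736812 0.77209343]
[[318.40817833 226.86942938]] [[254.62996681 201.51268451]]
[[317.34615705 221.5221436 ]] [[256.46997525 200.59751179]]
```

View pics/w2.png

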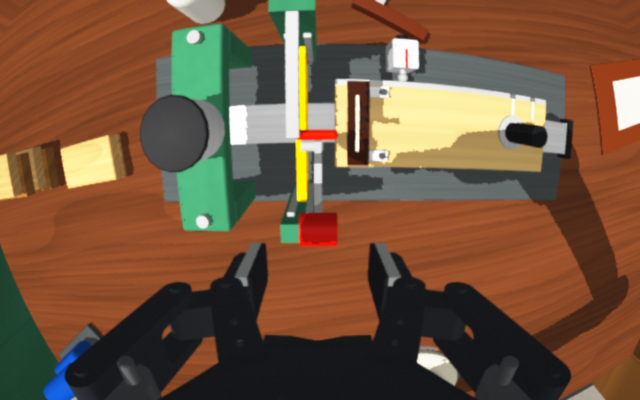

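Red grip at (318,230) is centred between the open fingers; pin at (318,135). Descending and gripping.

```bash
python3 -m crank '[[[-0.003,0,-0.03,0,0,0,0.6],[-0.003,0,-0.066,0,0,0,0.6],[-0.003,0,-0.066,0,0,0,0.6],[-0.003,0,-0.066,0,0,0,0.6],[-0.003,0,-0.066,0,0,0,0.1],[-0.003,0,-0.066,0,0,0,0.1],[-0.003,0,-0.066,0,0,0,0.1],[-0.003,0,-0.066,0,0,0,0.1],[-0.003,0,-0.066,0,0,0,0.1],[-0.003,0,-0.066,0,0,0,0.1]]]' 40
python3 - <<'E'
from red import *
s=sense(); C={}
for n in ["side","wrist"]:
    C[n]=snapshot(n); print(n,reds(C[n]["frame"]))
cv2.imwrite("pics/w3.png",C["wrist"]["frame"])
cv2.imwrite("pics/s3.png",cv2.resize(C["side"]["frame"][150:280,200:380],None,fx=4,fy=4))
print(s["position"],s["contact_force"],s["finger_gap"])
E
```

```text
time: 8.98
position: [0.4392, 0.1039, 0.1866]
tool_rot: [[-0.988, 0.002, -0.154], [0.154, -0.0, -0.988], [-0.002, -1.0, -0.0]]
contact_force: [-1.0, -0.7, 7.8]
finger_gap: 0.0232
side [([281, 201, 2, 8, 15], [281.5, 204.6])]
wrist [([425, 34, 2, 9, 12], [425.2, 37.5]), ([289, 130, 57, 14, 737], [317.6, 136.6]), ([290, 251, 56, 49, 2619], [317.6, 274.9])]
[0.43915593 0.10390845 0.18660967] [-0.95425392 -0.65114641  7.75087964] 0.023151172494291862
```

View pics/w3.png

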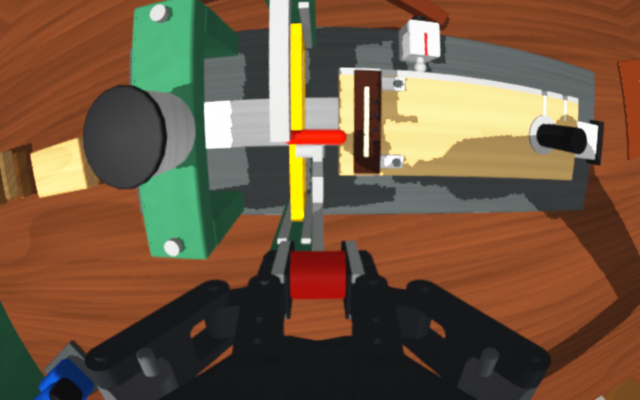

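View pics/s3.png

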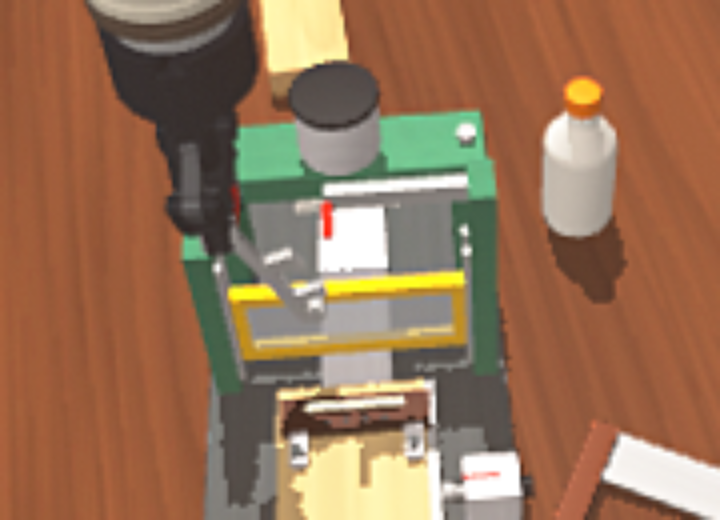

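```bash
python3 -m crank '[[[0,0,0.01,0,0,0,0.1],[0,0,0.02,0,0,0,0.1],[0,0,0.03,0,0,0,0.1],[0,0,0.04,0,0,0,0.1],[0,0,0.048,0,0,0,0.1],[0,0,0.053,0,0,0,0.1],[0,0,0.053,0,0,0,0.1],[0,0,0.053,0,0,0,0.1]]]' 60
cat > look.py <<'E'
from red import *
import sys
tag=sys.argv[1]
s=sense(); C={}
for n in ["side","wrist"]:
    C[n]=snapshot(n); print(n,reds(C[n]["frame"]))
cv2.imwrite(f"pics/w{tag}.png",C["wrist"]["frame"])
cv2.imwrite(f"pics/s{tag}.png",cv2.resize(C["side"]["frame"][150:280,200:380],None,fx=4,fy=4,interpolation=cv2.INTER_CUBIC))
print(s["time"],np.round(s["position"],4),np.round(s["contact_force"],2),s["finger_gap"])
E
python3 look.py 4
```

```text
time: 10.07
position: [0.439, 0.1038, 0.2388]
tool_rot: [[-0.988, 0.002, -0.154], [0.154, 0.0, -0.988], [-0.002, -1.0, -0.001]]
contact_force: [6.5, 1.6, -4.5]
finger_gap: 0.0228
side [([281, 201, 2, 8, 15], [281.5, 204.6])]
wrist [([298, 126, 40, 10, 336], [318.1, 130.5]), ([290, 250, 56, 49, 2610], [317.3, 274.5])]
10.075 [0.439  0.1038 0.2388] [ 6.54  1.63 -4.46] 0.02284530442171801
```

View pics/w4.png

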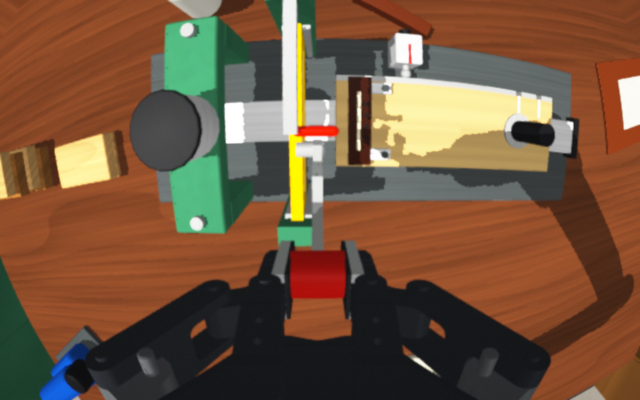

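View pics/s4.png

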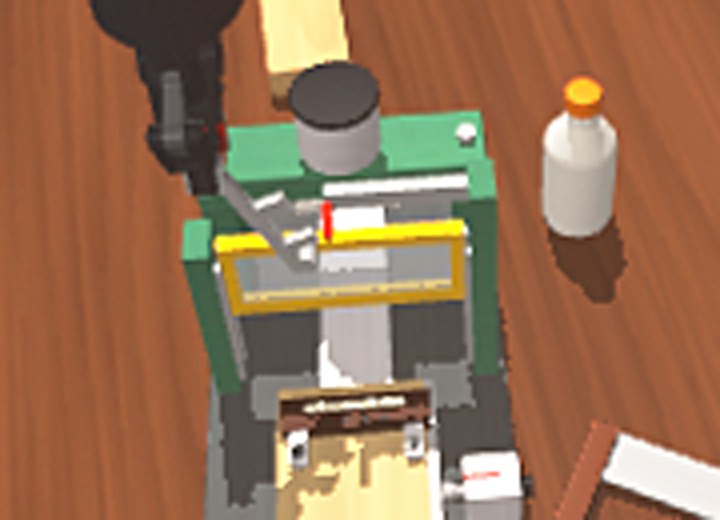

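```bash
python3 -m crank '[[[0.0074,-0.0011,0.0035,0,0,0,0.1],[0.0148,-0.0022,0.006,0,0,0,0.1],[0.022,-0.0033,0.008,0,0,0,0.1],[0.0297,-0.0045,0.009,0,0,0,0.1],[0.037,-0.0056,0.0095,0,0,0,0.1],[0.0445,-0.0067,0.01,0,0,0,0.1],[0.0445,-0.0067,0.01,0,0,0,0.1],[0.0445,-0.0067,0.01,0,0,0,0.1]]]'
python3 look.py 5
```

```text
time: 11.18
position: [0.4802, 0.0975, 0.2472]
tool_rot: [[-0.988, -0.006, -0.153], [0.153, 0.0, -0.988], [0.006, -1.0, 0.0]]
contact_force: [-2.6, 4.0, -5.7]
finger_gap: 0.023
side [([281, 201, 2, 9, 16], [281.4, 204.9])]
wrist [([300, 187, 37, 10, 323], [317.7, 191.9]), ([290, 256, 55, 47, 2478], [317.4, 279.5])]
11.175 [0.4802 0.0975 0.2472] [-2.64  3.97 -5.65] 0.022980120747128383
```

View pics/w5.png

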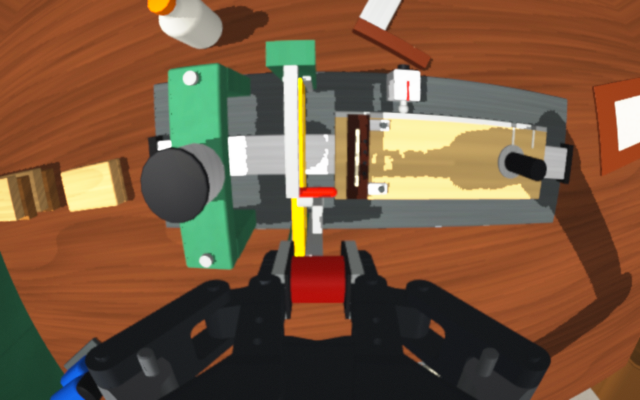

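View pics/s5.png

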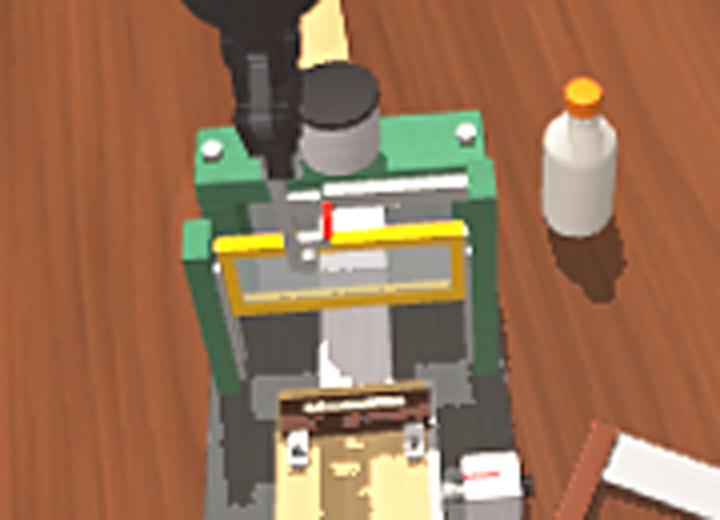

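```bash
python3 -m crank '[[[0.005,-0.0007,0,0,0,0,0.1],[0.01,-0.0015,0,0,0,0,0.1],[0.015,-0.0022,0,0,0,0,0.1],[0.02,-0.003,-0.001,0,0,0,0.1],[0.025,-0.0037,-0.002,0,0,0,0.1],[0.03,-0.0045,-0.0035,0,0,0,0.1],[0.035,-0.0052,-0.005,0,0,0,0.1],[0.0395,-0.006,-0.006,0,0,0,0.1],[0.0395,-0.006,-0.006,0,0,0,0.1]]]'
python3 look.py 6
```

```text
time: 12.4
position: [0.5192, 0.0916, 0.2408]
tool_rot: [[-0.988, -0.007, -0.153], [0.153, 0.0, -0.988], [0.007, -1.0, 0.001]]
contact_force: [-4.4, 4.4, -4.5]
finger_gap: 0.0227
side [([281, 204, 2, 5, 9], [281.4, 206.2])]
wrist [([324, 245, 13, 9, 104], [329.4, 249.0]), ([301, 246, 11, 9, 85], [306.3, 249.4]), ([291, 262, 54, 47, 2458], [317.5, 285.4])]
12.4 [0.5192 0.0916 0.2408] [-4.36  4.45 -4.46] 0.02271849264229968
```

View pics/w6.png

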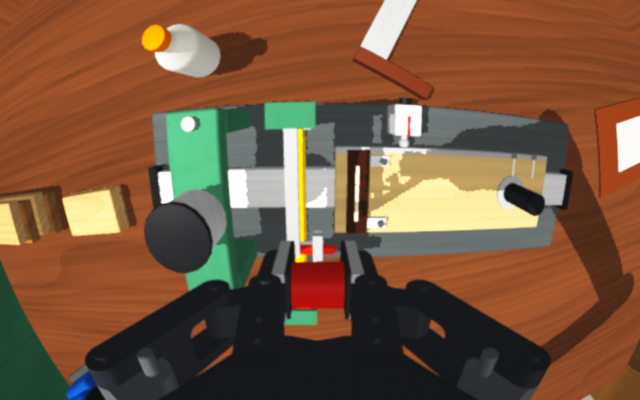

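View pics/s6.png

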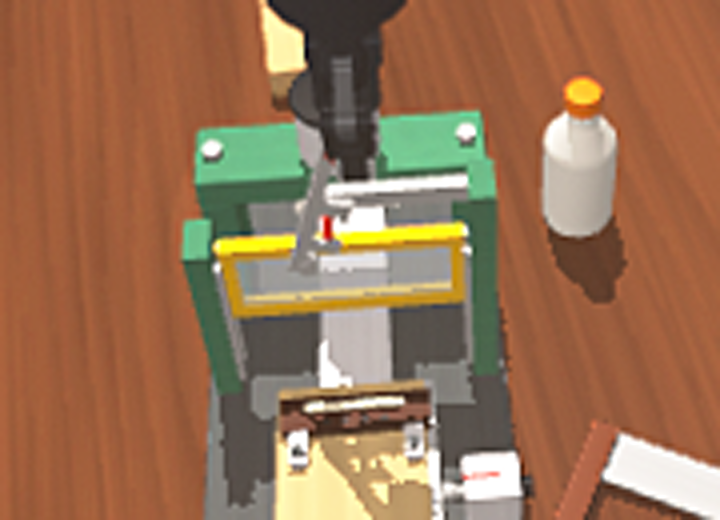

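```bash
python3 -m crank '[[[0.003,-0.0005,0,0,0,0,0.1],[0.006,-0.001,-0.001,0,0,0,0.1],[0.006,-0.001,-0.003,0,0,0,0.1],[0.006,-0.001,-0.005,0,0,0,0.1],[0.006,-0.001,-0.007,0,0,0,0.1],[0.006,-0.001,-0.008,0,0,0,0.1],[0.006,-0.001,-0.008,0,0,0,0.1]]]'
python3 look.py 7
```

```text
time: 13.38
position: [0.526, 0.0907, 0.2347]
tool_rot: [[-0.988, -0.004, -0.153], [0.153, -0.001, -0.988], [0.004, -1.0, 0.001]]
contact_force: [-7.6, 2.1, 6.3]
finger_gap: 0.0232
side []
wrist [([291, 258, 54, 52, 2545], [317.6, 285.2])]
13.375 [0.526  0.0907 0.2347] [-7.61  2.12  6.29] 0.02324458178485631
```

View pics/s7.png

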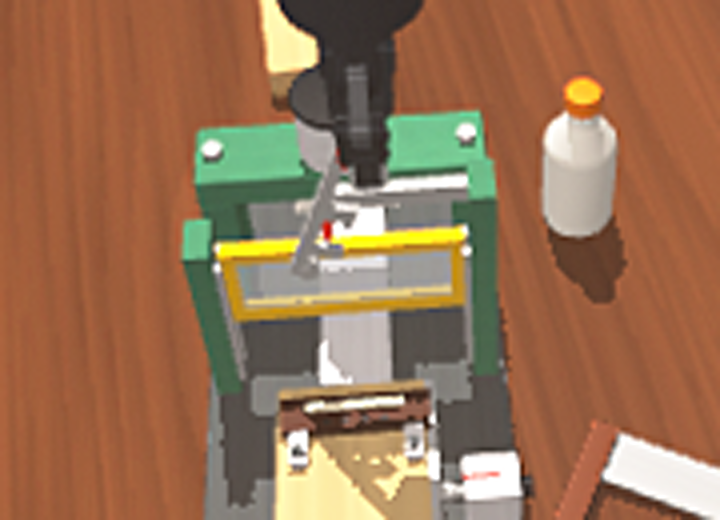

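```bash
python3 -m crank '[[[-0.001,0,0,0,0,0,0.1],[-0.001,0,0,0,0,0,0.35],[-0.001,0,0,0,0,0,0.6],[-0.001,0,0,0,0,0,0.6],[-0.001,0,0,0,0,0,0.6],[-0.001,0,0,0,0,0,0.6]]]'
python3 look.py 8
```

```text
time: 14.22
position: [0.5272, 0.0898, 0.2343]
tool_rot: [[-0.988, 0.0, -0.154], [0.154, -0.0, -0.988], [-0.0, -1.0, 0.0]]
contact_force: [0.3, 0.4, 0.2]
finger_gap: 0.0513
side []
wrist [([288, 260, 56, 56, 2732], [315.9, 290.0])]
14.225 [0.5272 0.0898 0.2343] [0.26 0.42 0.25] 0.05132992583558073
```

View pics/s8.png

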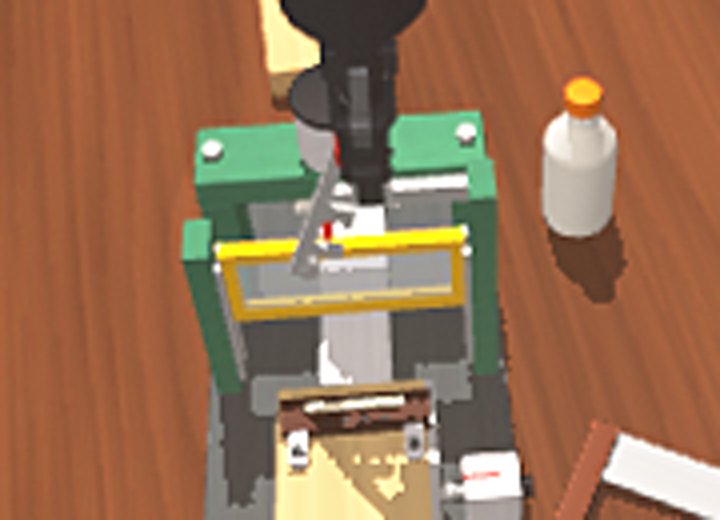

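View pics/w8.png

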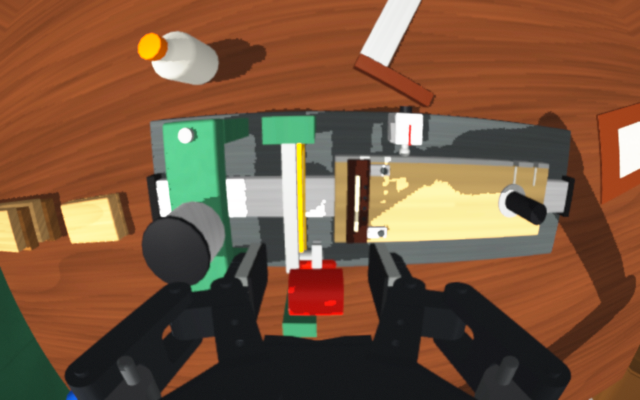

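```bash
python3 -m crank '[[[0,0,0.03,0,0,0,0.6],[0,0,0.08,0,0,0,0.6],[0,-0.02,0.12,0,0,0,0.6],[-0.02,-0.07,0.12,0,0,0,0.6],[-0.04,-0.12,0.12,0,0,0,0.6],[-0.05,-0.17,0.1,0,0,0,0.8],[-0.06,-0.22,0.05,0,0,0,0.8],[-0.06,-0.245,0,0,0,0,0.8],[-0.06,-0.245,0,0,0,0,0.8],[-0.06,-0.245,0,0,0,0,0.8]]]'
python3 look.py 9; python3 - <<'E'
from fit import *
obs,C,s=observe(["bar_pivot","bar_grip","bar_slot","catch_pin_mid","carrier_handle","station"])
pose=(.5061,.1108,-.15)
print(s["position"])
def M(v):
    m=model((*pose,v[0],v[1]),v[2]); return m
def res(v):
    m=M(v); return np.concatenate([(pj(C,s,n,m[t])[0]-px)*p for n,t,px,p in obs])
b=least_squares(res,[.045,.3,.045],loss="soft_l1"); print(b.cost,b.x.round(4)); m=M(b.x)
for n,t,px,p in obs: print(n,t,px.round(1),(pj(C,s,n,m[t])[0]-px).round(1),round(p,2))
print(m["carrier_handle"],m["station"],np.linalg.norm(m["bar_slot"]-m["catch_pin_mid"]))
E
```

```text
time: 15.58
position: [0.4679, -0.1542, 0.235]
tool_rot: [[-0.988, 0.001, -0.153], [0.153, 0.001, -0.988], [-0.001, -1.0, -0.001]]
contact_force: [0.6, 0.1, -0.3]
finger_gap: 0.0684
side []
wrist [([0, 223, 2, 15, 24], [0.4, 229.6]), ([44, 224, 9, 7, 55], [48.0, 227.1])]
15.575 [ 0.4679 -0.1542  0.235 ] [ 0.59  0.12 -0.33] 0.06838558153281138
[ 0.46715094 -0.15513867  0.23425576]
19.399473991041493 [0.0498 0.3031 0.0415]
side carrier_handle [289. 330.] [ 0.1 -3.5] 0.96
side station [289.4 263.9] [-1.9 -0.2] 0.84
top bar_pivot [336.2 254.3] [ 0.9 -2.1] 0.62
top bar_grip [340.2 231.3] [ 0.7 -1.7] 0.54
top bar_slot [341.3 245.2] [-2.6 -2.6] 0.61
top catch_pin_mid [336.2 243.6] [ 2.4 -0.7] 0.8
top carrier_handle [442.6 266.4] [ 5.7 -5.7] 0.93
top station [378.6 252. ] [ 2.7 -0.4] 0.57
wrist bar_pivot [ 73.8 224.7] [0.9 0.6] 0.63
wrist bar_slot [ 44.1 222.7] [0.4 1.2] 0.86
wrist catch_pin_mid [ 41.9 224. ] [0.5 2.2] 0.71
wrist carrier_handle [313.7 190.4] [ 0.2 -0.7] 0.64
wrist station [169.8 190.8] [1.6 0.6] 0.6
[ 0.46647127 -0.1514071   0.085     ] [ 0.48891461 -0.00290867  0.085     ] 0.00357457093791744
```

View pics/s9.png

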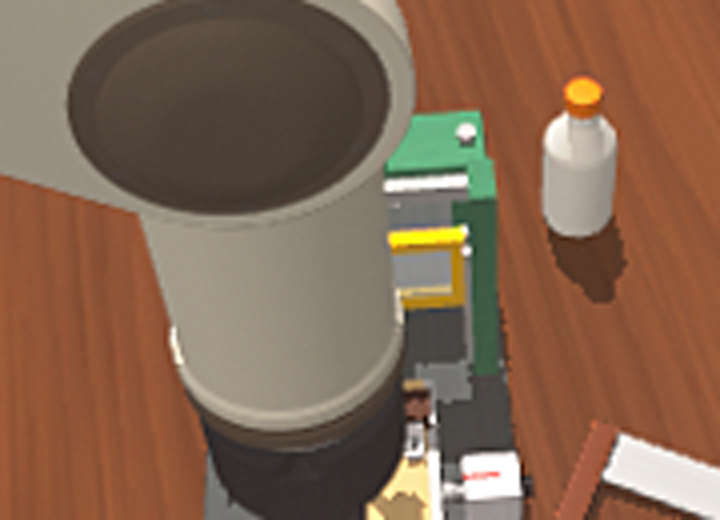

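View pics/w9.png

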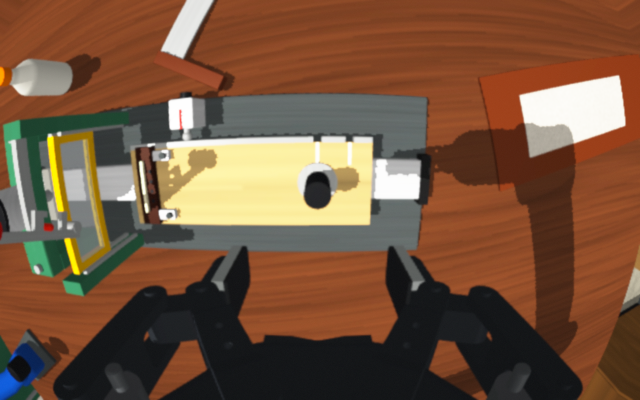

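```bash
python3 -m crank '[[[-0.001,0.001,-0.05,0,0,0,0.8],[-0.001,0.001,-0.1,0,0,0,0.8],[-0.001,0.001,-0.14,0,0,0,0.8],[-0.001,0.001,-0.165,0,0,0,0.8],[-0.001,0.001,-0.165,0,0,0,0.8],[-0.001,0.001,-0.165,0,0,0,0.1],[-0.001,0.001,-0.165,0,0,0,0.1],[-0.001,0.001,-0.165,0,0,0,0.1],[-0.001,0.001,-0.165,0,0,0,0.1],[-0.001,0.001,-0.165,0,0,0,0.1],[-0.001,0.001,-0.165,0,0,0,0.1],[-0.001,0.001,-0.165,0,0,0,0.1]]]' 30
python3 look.py 10
```

```text
time: 18.23
position: [0.4673, -0.1542, 0.0707]
tool_rot: [[-0.988, 0.002, -0.154], [0.154, -0.001, -0.988], [-0.002, -1.0, 0.001]]
contact_force: [0.2, 0.9, 7.1]
finger_gap: 0.0251
side [([284, 179, 9, 13, 94], [288.0, 184.5])]
wrist [([76, 111, 4, 34, 59], [77.4, 127.2])]
18.225 [ 0.4673 -0.1542  0.0707] [0.24 0.86 7.07] 0.025119126211894573
```

View pics/w10.png

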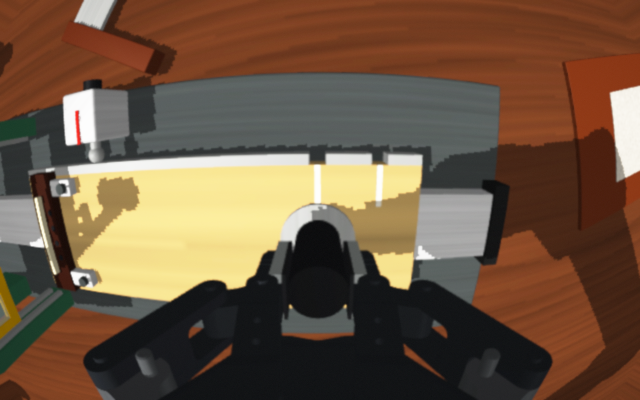

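```bash
python3 -m crank '[[[0.0015,0.01,0,0,0,0,0.1],[0.003,0.02,0,0,0,0,0.1],[0.0045,0.03,0,0,0,0,0.1],[0.006,0.04,0,0,0,0,0.1],[0.0075,0.05,0,0,0,0,0.1],[0.009,0.06,0,0,0,0,0.1],[0.0105,0.07,0,0,0,0,0.1],[0.012,0.08,0,0,0,0,0.1],[0.0135,0.09,0,0,0,0,0.1],[0.015,0.1,0,0,0,0,0.1],[0.0165,0.11,0,0,0,0,0.1],[0.018,0.12,0,0,0,0,0.1],[0.0195,0.13,0,0,0,0,0.1],[0.0207,0.138,0,0,0,0,0.1],[0.0207,0.138,0,0,0,0,0.1]]]'
python3 look.py 11
```

```text
time: 20.2
position: [0.4881, -0.0155, 0.0707]
tool_rot: [[-0.988, 0.003, -0.153], [0.153, -0.0, -0.988], [-0.003, -1.0, -0.0]]
contact_force: [-0.4, 2.4, 5.7]
finger_gap: 0.0248
side []
wrist [([292, 86, 4, 41, 128], [293.6, 105.5])]
20.2 [ 0.4881 -0.0155  0.0707] [-0.38  2.43  5.71] 0.024819524322949274
```

View pics/w11.png

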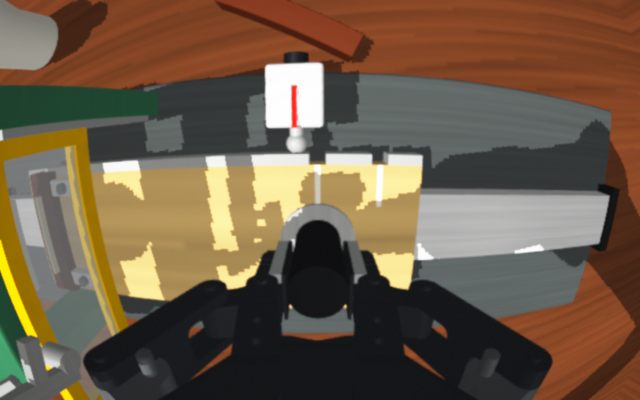

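View pics/s11.png

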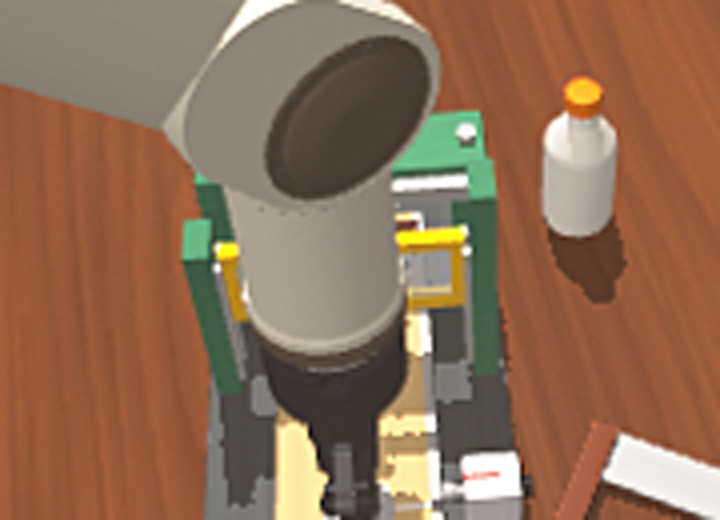

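```bash
python3 -m crank '[[[0.0005,0.003,0,0,0,0,0.1],[0.001,0.006,0,0,0,0,0.1],[0.0014,0.009,0,0,0,0,0.1],[0.0018,0.012,0,0,0,0,0.1],[0.0018,0.012,0,0,0,0,0.1],[0.0018,0.012,0,0,0,0,0.1]]]'
python3 look.py 12
```

```text
time: 21.05
position: [0.4899, -0.0038, 0.0707]
tool_rot: [[-0.988, 0.003, -0.154], [0.154, -0.0, -0.988], [-0.003, -1.0, -0.0]]
contact_force: [-1.1, 0.0, 6.0]
finger_gap: 0.025
side []
wrist [([315, 86, 4, 40, 123], [316.9, 105.1])]
21.05 [ 0.4899 -0.0038  0.0707] [-1.06  0.04  5.96] 0.024981848935228226
```

View pics/w12.png

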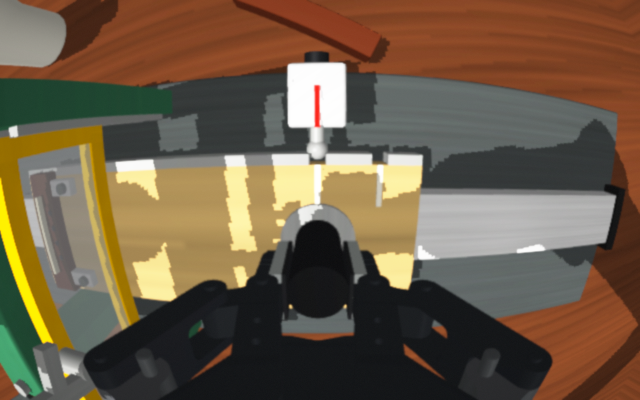

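Pointer (317,105), ball (317,150) and white line (318,185) are lined up; the ball is in the first notch. Letting go and rising.

```bash
python3 -m crank '[[[0,0,0,0,0,0,0.3],[0,0,0,0,0,0,0.6],[0,0,0,0,0,0,0.7],[0,0,0,0,0,0,0.7],[0,0,0.02,0,0,0,0.7],[0,0,0.06,0,0,0,0.7],[0,-0.01,0.11,0,0,0,0.7],[0,-0.05,0.16,0,0,0,0.7],[0,-0.05,0.16,0,0,0,0.7]]]'
python3 look.py 13
```

```text
time: 22.28
position: [0.4911, -0.0578, 0.2326]
tool_rot: [[-0.987, 0.006, -0.16], [0.16, -0.003, -0.987], [-0.007, -1.0, 0.002]]
contact_force: [0.1, 0.0, -1.0]
finger_gap: 0.0596
side []
wrist [([32, 234, 49, 40, 1618], [55.8, 252.9]), ([121, 239, 13, 8, 88], [126.7, 242.7])]
22.275 [ 0.4911 -0.0578  0.2326] [ 0.12  0.01 -0.95] 0.05963115947733101
```

View pics/w13.png

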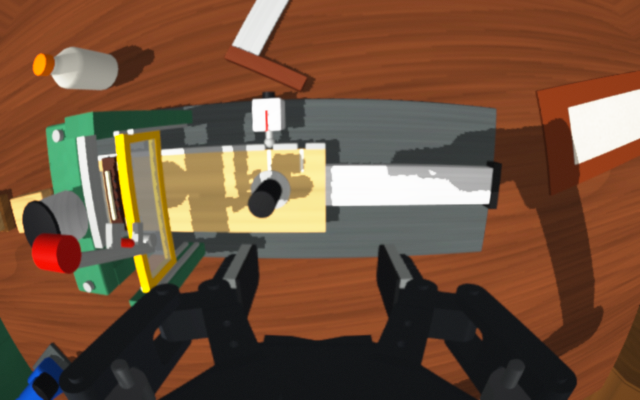

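```bash
python3 -m crank '[[[-0.02,-0.05,0.08,0,0,0,0.7],[-0.04,-0.1,0.1,0,0,0,0.7],[-0.06,-0.15,0.1,0,0,0,0.7],[-0.08,-0.2,0.1,0,0,0,0.7],[-0.1,-0.25,0.1,0,0,0,0.7],[-0.12,-0.3,0.1,0,0,0,0.7],[-0.12,-0.34,0.1,0,0,0,0.7],[-0.12,-0.34,0.1,0,0,0,0.7],[-0.12,-0.34,0.1,0,0,0,0.7]]]'
python3 look.py 14; python3 - <<'E'
from fit import *
obs,C,s=observe(["bar_pivot","bar_grip","bar_slot","catch_pin_mid","carrier_handle"],("side","top"))
pose=(.5061,.1108,-.15)
M=lambda v:model((*pose,v[0],v[1]),v[2])
def res(v):
    m=M(v); return np.concatenate([(pj(C,s,n,m[t])[0]-px)*p for n,t,px,p in obs])
b=least_squares(res,[.2,.3,.045],loss="soft_l1"); print(b.cost,b.x.round(4)); m=M(b.x)
print(np.linalg.norm(m["bar_slot"]-m["catch_pin_mid"]))
cv2.imwrite("pics/t14.png",cv2.resize(C["top"]["frame"][130:330,220:520],None,fx=2.6,fy=2.6,interpolation=2))
E
```

```text
time: 23.5
position: [0.3693, -0.392, 0.3275]
tool_rot: [[-0.988, -0.001, -0.152], [0.152, 0.003, -0.988], [0.002, -1.0, -0.003]]
contact_force: [-0.5, -0.1, 0.1]
finger_gap: 0.0601
side [([283, 179, 10, 13, 113], [287.9, 185.0])]
wrist []
23.5 [ 0.3693 -0.392   0.3275] [-0.52 -0.08  0.06] 0.06011898761445987
38.88435288394809 [0.1998 0.3113 0.0432]
0.0023910746164933707
```

View pics/s14.png

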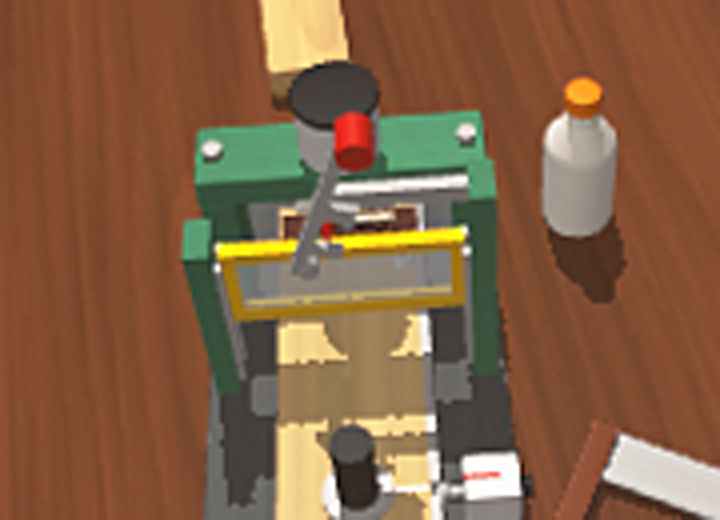

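View pics/t14.png

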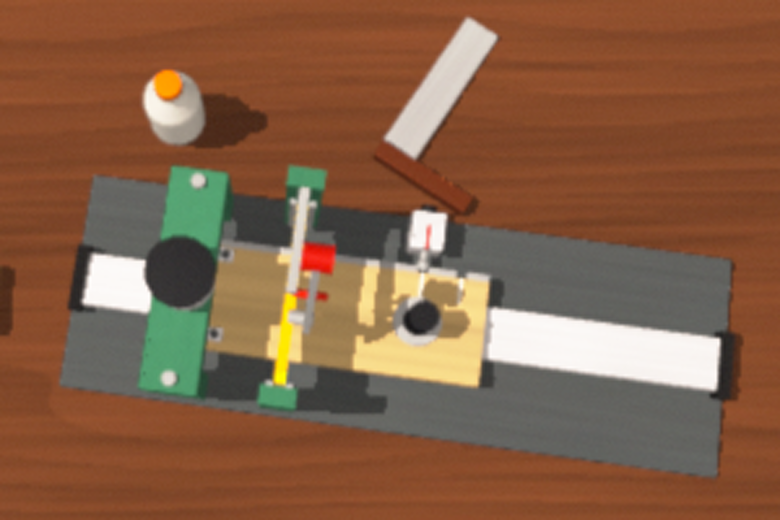

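Guard hooked (fit: 0.043 m, lean 0.31, slot 2.4 mm from the pin), carrier at 0.200 with pointer and line meeting, arm clear. Handing in.

```bash
python3 -c "
from workcell import *
print(sign_off())"
```

```text
the job is handed in; nothing more can be done
None
```

The guard is hooked up on the catch pin and the carrier sits in its first station. The robot has let go of everything. I handed the job in at about 23.6 s of the 61 s allowed.

**What I did:** I pinched the red grip, lifted the guard about 52 mm, swung the bar to +x past upright and lowered its slot onto the pin. I then opened the fingers, pinched the carrier's handle, pushed it in about 150 mm, let go and backed the arm away.

**Last checks:**
- **Guard:** a fit to the camera points gave it 43 mm up, the bar leaning 0.31 rad, and the slot seat 2.4 mm from the pin.
- **Carrier:** the same fit gave its travel as 0.200 m. The wrist picture showed the white line, the plunger ball and the red pointer line meeting.
- **Arm:** it stands clear, with contact force near zero.
- **Other things on the bench:** the glue bottle and try square stand where they were in the last pictures. The sanding block was outside those crops, but the arm never went near it.

**What disagreed:**
- My first measurements put the bar's starting lean at about -0.40 rad, outside the stated -0.35 to -0.2. I took it as a few millimetres of error in position and steered relative to the pin instead.
- The network's single points scattered by 2 to 5 pixels, so the fitted figures are good to a few millimetres. The notch alignment in the picture is the firmer check.

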